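# Tip the short carton out of a tight pantry row

### The arm

A 6-joint arm with a two-finger parallel gripper is mounted at the origin on a cart in front of the work surface, level with it; the furniture and walls round the work are solid. World frame = base frame: x ahead of the robot, y to its left, z up, the work surface at z = 0. Lengths are in m, angles in rad, forces in N, time in s.
With the tool pointing down it reaches from about 0.275 to 0.75 m from the base axis. Payload 10.2 kg.
Tool frame: the origin (TCP) lies midway between the tips of the shut fingers; the grasp point (between the pads) lies 19 mm behind it; z points along the fingers, y is the line along which they close (so a half turn about z gives the same grasp; the last joint's range is limited). The gripper opens to 88 mm and grips with 3 to 60 N. Pads are 18 mm wide; open, the fingers measure 123 mm over their backs; the gripper's body (75 mm by 187 mm) begins 45 mm behind the grasp point.
Start: joints at [-1.38, 0.313, 1.498, -0, 1.331, -0.223], TCP at [0.211, -0.481, 0.239] pointing down, gripper open.
Joint ranges: [-2.94, 2.94], [-0.97, 2.17], [0.19, 2.56], [-1.23, 4.37], [0.02, 3.11], [-2.88, 2.88]. Speed limits (rad/s): [2.39, 2.39, 3.01, 3.14, 3.14, 3.14].

### API

Orientations are given as a 3x3 rotation matrix whose columns are the frame's x, y, z axes.
In Python, from bench import bot gives the robot as it stands.
- The arm moves only by the tool shift_gripper, called after "Call:" by a JSON object that holds its "name" and its "arguments". Schema: {"type":"object","properties":{"offsets":{"type":"object","properties":{"rows":{"type":"array","items":{"type":"array","items":{"type":"number"},"minItems":7,"maxItems":7},"minItems":1,"maxItems":12}},"additionalProperties":false,"required":["rows"]},"only":{"type":"string"},"quiet":{"type":"boolean"},"lines":{"type":"string"}},"required":["offsets"],"additionalProperties":false}. offsets is an object whose key "rows" holds a list of rows, 1 to 12 of them, each of 7 numbers: dx, dy, dz in normalised numbers (1 is 0.8 m), then a rotation vector rx, ry, rz in shares of 180 degrees (1.0 is 180 degrees), then the finger opening in m; each row is the pose to reach, as a shift and turn from the pose commanded when the call began, along the tool's axes at that moment; what a row does not reach only later rows make up. A row lasts 1/10 s, in which the tool goes at most 0.05 m and 0.15 rad, less where a joint would pass 70% of its speed; a pose out of reach is approached as far as the arm can. The fingers move at their own pace and stop on an object; the grip force is fixed at half the most. Time passes only in rows, so rows that do not move let the fingers close. The tool returns the time, the measured TCP pose, the force, the opening and the grip force at its end. only (a regular expression) keeps the lines of the reply that match it, lines (a string "A,B") keeps lines A to B, and quiet returns only ok. Input that does not fit is refused with a message, and nothing moves.
- bot.get_obs(): the state, without advancing time (a new reading comes with each control period).
- bot.read_camera(name): name is "scene" or "top" or "wrist"; returns a dict with "color" (420x560x3 uint8, red, green, blue), "mtx" (3x3 intrinsics, pixels), "k1" (the pictures are not rectified: a ray, as slopes to the right and down, at radius r is drawn at 1 + k1 r^2 times it, then the intrinsics apply), "T" (4x4, takes a point from camera to world coordinates). Camera axes: x right, y down, z forward; pixel columns grow to the right and rows downward; lengths in m; the calibration is good to about 2 mm. A picture is of the moment at which its call begins. There is no depth.
- bot.hand_in(): hands the job in; it is judged then, once.
The state is a dict: "time": time; "joints": joint angles; "joint_vel": joint speeds; "effort": joint torques, N m; "eef_pos": TCP position; "ee_rot": TCP orientation; "wrist_force": force on the tool from outside, world axes, zero at the start; "moment": the same for the moment, N m; "finger_gap": finger opening in m; "finger_force": force on a finger pad.
Only numpy, scipy, OpenCV 4.12 (cv2) and the standard library are available. Lean on these libraries where they do the work, as an engineer would, in place of code of your own. Each camera call takes 0.05 s, during which the arm holds its last target. There are 200 camera calls.

### The job

Breakfast is being laid on the wooden board: fetch the short carton, which is wedged between the taller ones in the pantry rack. Hook it behind its top edge and tip it forward until it leans out on the rack's sloping front, then grip its narrow front part, lift it out and stand it upright on the free half of the board beside the bowl, setting it down without dropping it. Leave the other cartons standing in the rack, and do not disturb the bowl, the spoon, the mug or the timer.

Things in the scene. Friction and masses are not known exactly. Their poses are not given: they have to be found in the camera images.
- rack: Fixed pale wooden pantry rack, open at the top. Origin: at worktop level under the middle of the crease where its floor meets the sloping front board; x from front to back, y along the row, z up. Floor 14 mm up; four cartons fill it with 1.5 mm gaps, centres at x = 46 mm, y = -71, -24, 24, 71 mm. Back board 73 mm high, open behind it (x > 105 mm); end boards 130 mm high.
- rack_crease (a point): Middle of the crease, at floor height (14 mm above the worktop), axes as the rack's; the cartons' front faces stand 1.5 mm behind it. From here the front board slopes outward (to -x), 36 degrees from vertical, 73 mm up the slope.
- rack_front_top (a point): Middle of the sloping front board's top edge. The short carton tipped past its balance (about 29 degrees) comes to rest leaning 36 to 41 degrees on this board, its foot sliding back a little; tipped less, it falls back.
- short_pack: The carton to be taken, the only short one: plain white carton with a brown kraft band, 46 mm thick (its y), 90 mm deep (its x), 165 mm high. Origin: centre of its underside; z up it, x from its narrow front face (spine, facing out of the rack) to its back. Loose, 0.25 to 0.5 kg, in any place of the row, its top 27 mm below its neighbours' tops; its back is free above the rack's back board.
- short_pack_top (a point): Centre of the top face of the short carton.
- short_pack_foot (a point): Middle of the lower front edge of the short carton, on which it pivots when tipped.
- board: Fixed wooden cutting board lying flat, 240 mm (its x) by 340 mm (its y), 22 mm thick; origin: centre of its underside. A bowl stands on its -y half (the robot's right); the +y half (towards the rack) is free.
- bowl: Small loose bowl on the board, 115 mm across, 57 mm high, origin: centre of its underside, at about x = 10 mm, y = -90 mm of the board.
- spoon: Loose metal teaspoon lying on the board in front of the bowl, 130 x 27 x 11 mm, along the board's y; origin: centre of its underside.
- mug: Loose striped mug with a handle on the worktop left of the robot, 92 x 127 x 95 mm high, origin: about the centre of its underside. Above the worktop beyond it (x over 0.49 m, y over 0.23 m in the world) hangs a wall cabinet, underside 0.595 m up: keep the arm's wrist clear of it.
- timer: Loose round kitchen timer on the worktop in front of the rack, 63 mm across, 44 mm high, origin: centre of its underside.
- tall_pack_1: A neighbour in the row: plain white carton with a brown kraft band, 46 mm thick (its y), 90 mm deep (its x), 192 mm high. Origin: centre of its underside; z up it, x from its narrow front face (spine, facing out of the rack) to its back. Loose, about 0.4 kg.
- tall_pack_2: A neighbour in the row: plain white carton with a brown kraft band, 46 mm thick (its y), 90 mm deep (its x), 192 mm high. Origin: centre of its underside; z up it, x from its narrow front face (spine, facing out of the rack) to its back. Loose, about 0.4 kg.
- tall_pack_3: A neighbour in the row: plain white carton with a brown kraft band, 46 mm thick (its y), 90 mm deep (its x), 192 mm high. Origin: centre of its underside; z up it, x from its narrow front face (spine, facing out of the rack) to its back. Loose, about 0.4 kg.

How it is judged:
By the outcome, as a careful person would: the job done as asked, in the order asked, and still so for the second after the job is handed in, with the robot touching nothing.
It also fails if it takes over 54 s, if anything falls off the work surface, if the arm or the gripper's body presses on something with over 40 N, if the wrist force passes 120 N, or if a joint passes its speed limit or range.

## Working session

There is one attempt and no reset: what is moved stays moved. The work goes in short steps, Python scripts to look and compute and a tool call to move; the robot and the scene stay as the last step left them, time stands still between calls to the robot, and variables do not carry over. Pictures are saved under pics/ and viewed, at most 10 in all, crops included, and the job is handed in when it is done.

```bash
ls; mkdir -p pics
```

Run:
```python
from bench import bot
import cv2,pickle
for n in ["scene","top"]:
    c=bot.read_camera(n); cv2.imwrite(f"pics/{n}0.png",cv2.resize(c["color"][:,:,::-1],(800,600)))
    pickle.dump(c,open(f"{n}.pkl","wb")); print(n,c["mtx"].round(1).tolist(),c["k1"],c["T"].round(3).tolist())
o=bot.get_obs(); print(o["time"],o["eef_pos"],o["ee_rot"].round(3).tolist() if hasattr(o["ee_rot"],'round') else o["ee_rot"])
```

```text
bench.py
pics
scene [[525.1, 0.0, 287.8], [0.0, 525.1, 205.8], [0.0, 0.0, 1.0]] -0.13787645436566465 [[-0.596, -0.473, 0.649, -0.277], [-0.803, 0.33, -0.497, 0.498], [0.021, -0.817, -0.577, 0.818], [0.0, 0.0, 0.0, 1.0]]
top [[404.3, 0.0, 281.2], [0.0, 404.3, 211.4], [0.0, 0.0, 1.0]] -0.00849244747840063 [[0.038, -0.914, 0.403, 0.106], [-0.999, -0.035, 0.014, -0.089], [0.002, -0.403, -0.915, 1.076], [0.0, 0.0, 0.0, 1.0]]
0.1 [ 0.21103135 -0.48049851  0.23823828] [[0.916, 0.402, -0.0], [0.402, -0.916, 0.001], [0.0, -0.001, -1.0]]
```

View pics/scene0.png

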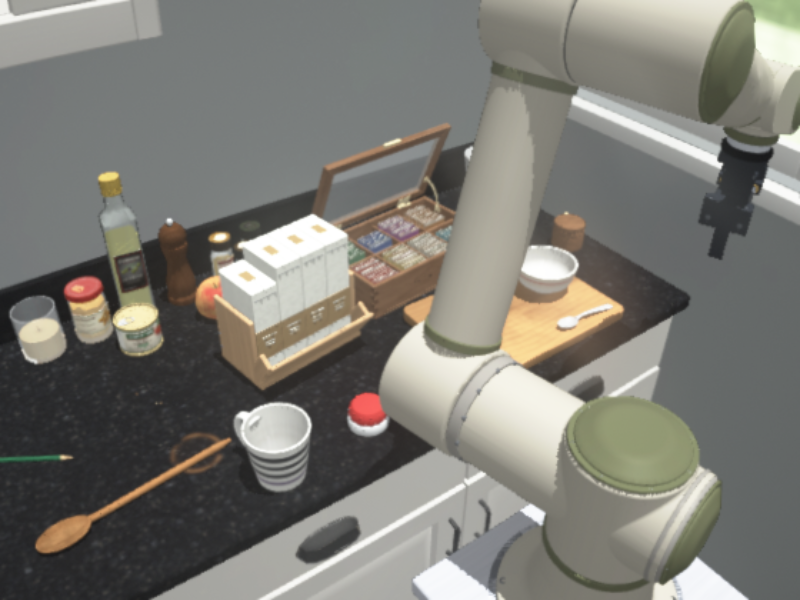

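View pics/top0.png

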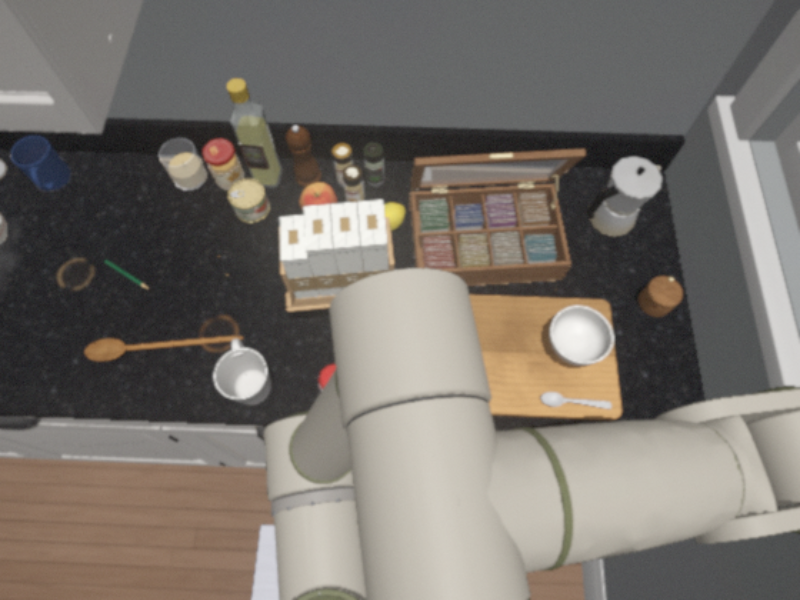

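The short carton is the leftmost one (the +y end): top face near (293,235) in top view and (250,278) in scene view. The board's right edge is visible at (612,300)–(620,415), with the bowl at (582,337). I'll zoom in on the rack next.

Create h.py:
```python
import numpy as np,cv2,pickle
def dist(c): return np.array([c["k1"],0,0,0,0.])
def ray(c,uv):
    p=cv2.undistortPoints(np.array(uv,float).reshape(-1,1,2),c["mtx"],dist(c)).reshape(-1,2)
    d=np.c_[p,np.ones(len(p))]@c["T"][:3,:3].T
    return c["T"][:3,3],d
def onz(c,uv,z):
    o,d=ray(c,uv); return o+d*((z-o[2])/d[:,2])[:,None]
def proj(c,P):
    Ti=np.linalg.inv(c["T"]); r=cv2.Rodrigues(Ti[:3,:3])[0]
    return cv2.projectPoints(np.array(P,float).reshape(-1,1,3),r,Ti[:3,3],c["mtx"],dist(c))[0].reshape(-1,2)
def load(n): return pickle.load(open(n+".pkl","rb"))
```

Run:
```python
from h import *
t=load("top"); im=t["color"][:,:,::-1]
cv2.imwrite("pics/topcrop.png",cv2.resize(im[130:225,185:290],None,fx=6,fy=6,interpolation=cv2.INTER_CUBIC))
g=cv2.cvtColor(im,cv2.COLOR_BGR2GRAY)
hsv=cv2.cvtColor(im,cv2.COLOR_BGR2HSV)
m=((hsv[:,:,0]>8)&(hsv[:,:,0]<22)&(hsv[:,:,1]>90)&(hsv[:,:,2]>130)).astype(np.uint8)
m[:205]=0;m[:,:325]=0;m[300:]=0;m[:,440:]=0
m=cv2.morphologyEx(m,2,np.ones((3,3),np.uint8))
cs=max(cv2.findContours(m,0,2)[0],key=cv2.contourArea)
ap=cv2.approxPolyDP(cs,3,True).reshape(-1,2); print(ap.tolist()); print(onz(t,ap,.022).round(3).tolist())
# bowl, spoon , timer
w=((hsv[:,:,1]<50)&(hsv[:,:,2]>110)).astype(np.uint8)
w[:205]=0;w[:,:350]=0;w[295:]=0;w[:,440:]=0
for c in cv2.findContours(w,0,2)[0]:
    if cv2.contourArea(c)>30:
        x,y,ww,hh=cv2.boundingRect(c);print("white",x,y,ww,hh,onz(t,[[x+ww/2,y+hh/2]],.05).round(3))
s=load("scene");hs=cv2.cvtColor(s["color"],cv2.COLOR_RGB2HSV)
r=(((hs[:,:,0]<6)|(hs[:,:,0]>174))&(hs[:,:,1]>150)).astype(np.uint8);r[:260]=0
c=max(cv2.findContours(r,0,2)[0],key=cv2.contourArea);x,y,ww,hh=cv2.boundingRect(c);print("timer",x,y,ww,hh,onz(s,[[x+ww/2,y+hh/2]],.035).round(3))
```

```text
[[329, 206], [344, 289], [434, 290], [430, 246], [417, 255], [397, 257], [388, 253], [378, 238], [379, 228], [399, 212], [412, 213], [427, 222], [423, 210]]
[[0.593, -0.209, 0.022], [0.354, -0.246, 0.022], [0.36, -0.483, 0.022], [0.482, -0.486, 0.022], [0.455, -0.448, 0.022], [0.447, -0.393, 0.022], [0.458, -0.369, 0.022], [0.5, -0.344, 0.022], [0.53, -0.349, 0.022], [0.581, -0.409, 0.022], [0.58, -0.446, 0.022], [0.553, -0.486, 0.022], [0.59, -0.478, 0.022]]
white 378 274 50 12 [[ 0.376 -0.395  0.05 ]]
white 384 213 47 43 [[ 0.503 -0.418  0.05 ]]
timer 245 275 24 22 [[0.404 0.053 0.035]]
```

View pics/topcrop.png

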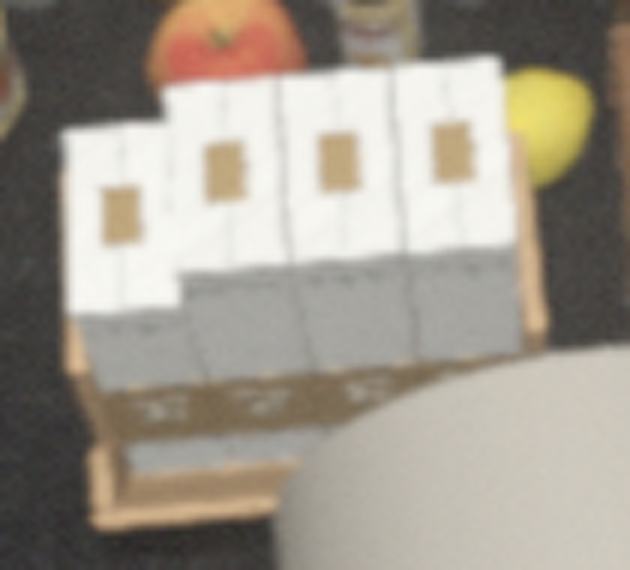

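The crop shows the tops: tall row corners BL(163,87), BR(499,58), FR(516,247), FL(182,272); short top BL(62,130), FL(68,314), FR(182,304).

Run:
```python
from h import *
t=load("top")
f=lambda a:(np.array(a)+.5)/6-.5+np.array([185,130])
A=onz(t,f([[163,87],[499,58],[516,247],[182,272]]),.206);print(A.round(4).tolist())
B=onz(t,f([[62,130],[68,314],[182,304]]),.179);print(B.round(4).tolist())
ang=[np.arctan2(*(A[3]-A[2])[[0,1]])*-1,np.arctan2(*(A[0]-A[1])[[0,1]])*-1,np.arctan2((A[1]-A[2])[1],(A[1]-A[2])[0]),np.arctan2((B[0]-B[1])[1],(B[0]-B[1])[0])]
print("yaws",np.degrees(ang))
c=A.mean(0);y=np.median(ang);R=np.array([[np.cos(y),-np.sin(y)],[np.sin(y),np.cos(y)]])
print("talls centre",c, "len", np.linalg.norm(A[3]-A[2]),np.linalg.norm(A[1]-A[2]))
s=load("scene"); im=s["color"][:,:,::-1].copy()
cv2.imwrite("pics/scenecrop.png",cv2.resize(im[145:275,150:265],None,fx=5,fy=4.6,interpolation=cv2.INTER_CUBIC))
```

```text
[[0.6693, 0.1074, 0.206], [0.6893, -0.0339, 0.206], [0.5977, -0.0456, 0.206], [0.5808, 0.0901, 0.206]]
[[0.6633, 0.1549, 0.179], [0.5738, 0.1412, 0.179], [0.5803, 0.0941, 0.179]]
yaws [7.09089051 8.04936547 7.25117075 8.67049653]
talls centre [0.63428251 0.02951896 0.206     ] len 0.136786170478874 0.09238711249800392
```

View pics/scenecrop.png

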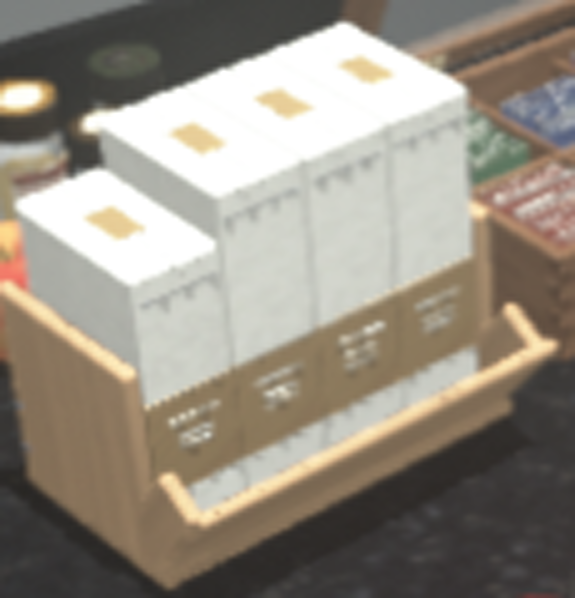

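The scene crop confirms it: the short carton is at the near-left end with the end board beside it, and its front top edge runs (133,283)–(216,243). I'll cross-check with that view and compute the moves.

Add to h.py:
```python
from scipy.spatial.transform import Rotation as Ro
YAW=np.radians(7.6); RX=np.array([np.cos(YAW),np.sin(YAW),0]); RY=np.array([-np.sin(YAW),np.cos(YAW),0]); Z=np.array([0,0,1.])
C=np.array([0.622,0.1235,0])-0.071*RY-0.046*RX   # rack origin
def rk(x,y,z): return C+x*RX+y*RY+z*Z            # rack -> world
def go(p,tilt=0,yaw=YAW,half=False):
    """delta in tool axes to pos p, tool x along yaw, tool z down, tipped so that tool top leans to -x by tilt"""
    from bench import bot
    o=bot.get_obs(); R0=np.array(o["ee_rot"]);p0=np.array(o["eef_pos"])
    x=np.array([np.cos(yaw),np.sin(yaw),0]); 
    R=np.c_[x,np.cross(-Z,x),-Z]
    if half: R=R@np.diag([-1,-1,1])
    R=Ro.from_rotvec(-tilt*np.cross(Z,x)).as_matrix()@R
    d=R0.T@(np.array(p)-p0); w=Ro.from_matrix(R0.T@R).as_rotvec()
    print("t",round(o["time"],2),"at",p0.round(4),"delta",d.round(4),w.round(3),"F",np.round(o["wrist_force"],1))
```

Run:
```python
from h import *
s=load("scene")
g=lambda a:(np.array(a)+.5)/np.array([5,4.6])-.5+np.array([150,145])
S=onz(s,g([[133,283],[216,243],[17,205]]),.179);print(S.round(4).tolist())
T=onz(s,g([[468,93],[215,197],[345,22],[101,118]]),.206);print(T.round(4).tolist())
print("expect short FL,FR,BL",[rk(*a).round(4).tolist() for a in [(1,94,.179),(1,48,.179),(91,94,.179)] for a in [(a[0]/1e3,a[1]/1e3,a[2])]])
print("tall FR,FL,BR,BL",[rk(a/1e3,b/1e3,.206).round(4).tolist() for a,b in [(1,-94),(1,47),(91,-94),(91,47)]])
k=1.4286;print("oil,mill,apple base",onz(s,np.array([[140,303],[180,300],[212,316]])/k,0).round(3).tolist())
print(C); go(rk(.135,.073,.30))
# tilt sanity
```

```text
[[0.5756, 0.1406, 0.179], [0.5843, 0.0964, 0.179], [0.6638, 0.1536, 0.179]]
[[0.5991, -0.0428, 0.206], [0.5816, 0.0958, 0.206], [0.6932, -0.0334, 0.206], [0.6732, 0.1046, 0.206]]
expect short FL,FR,BL [[0.5744, 0.1403, 0.179], [0.5804, 0.0948, 0.179], [0.6636, 0.1522, 0.179]]
tall FR,FL,BR,BL [[0.5992, -0.046, 0.206], [0.5806, 0.0938, 0.206], [0.6884, -0.0341, 0.206], [0.6698, 0.1057, 0.206]]
oil,mill,apple base [[0.91, 0.226, -0.0], [0.876, 0.16, 0.0], [0.795, 0.131, 0.0]]
[0.58579429 0.0470399  0.        ]
t 0.1 at [ 0.211  -0.4805  0.2382] delta [ 0.7052 -0.3651 -0.0612] [-0.001 -0.     0.281] F [ 0.9 -0.6 -0.3]
```

Careful with the scale: shifts go in shares of 0.8 m and turns go in shares of 180 degrees. That gives: 0.46 m / 0.8 = 0.575, -0.06 m / 0.8 = -0.075, 0.06 rad / 3.1416 = 0.0191.

Call:
{"name": "shift_gripper", "arguments": {"offsets": {"rows": [[0,0,-0.0625,0,0,0,0],[0.0625,-0.0375,-0.075,0,0,0,0],[0.125,-0.0625,-0.0875,0,0,0.0095,0],[0.175,-0.0875,-0.0875,0,0,0.0191,0],[0.225,-0.1125,-0.0875,0,0,0.0318,0],[0.275,-0.1375,-0.0875,0,0,0.0414,0],[0.325,-0.1625,-0.0875,0,0,0.0509,0],[0.375,-0.1938,-0.0875,0,0,0.0637,0],[0.425,-0.2188,-0.0875,0,0,0.0764,0],[0.475,-0.2438,-0.0875,0,0,0.0894,0],[0.525,-0.2688,-0.0875,0,0,0.0894,0],[0.575,-0.2938,-0.0875,0,0,0.0894,0]]}}}

```text
time: 1.3
eef_pos: [0.5386, -0.0788, 0.3085]
ee_rot: [[0.991, 0.133, -0.0], [0.133, -0.991, 0.0], [-0.0, -0.0, -1.0]]
wrist_force: [-0.6, -0.9, -0.6]
finger_gap: 0.0003
finger_force: 0.0
```

```bash
python3 -c "
from h import *
go(rk(.117,.073,.30))"
```

```text
t 1.3 at [ 0.5386 -0.0788  0.3085] delta [ 0.1805 -0.1914  0.0084] [-0.  0.  0.] F [-0.6 -0.9 -0.6]
```

Converted, -0.191 m / 0.8 = -0.2388, -0.19 m / 0.8 = -0.2375.

Call:
{"name": "shift_gripper", "arguments": {"offsets": {"rows": [[0.0375,-0.0438,0,0,0,0,0],[0.075,-0.0875,0,0,0,0,0],[0.1125,-0.1313,0,0,0,0,0],[0.15,-0.175,0,0,0,0,0],[0.1875,-0.2125,0,0,0,0,0],[0.225,-0.2375,0.01,0,0,0,0],[0.225,-0.2388,0.01,0,0,0,0],[0.225,-0.2388,0.01,0,0,0,0]]}}}

```text
time: 2.1
eef_pos: [0.6909, 0.1328, 0.2993]
ee_rot: [[0.991, 0.133, -0.002], [0.133, -0.991, -0.0], [-0.002, -0.0, -1.0]]
wrist_force: [-0.5, 0.1, 0.0]
finger_gap: 0.0007
finger_force: 0.0
```

```bash
python3 -c "
from h import *
go(rk(.117,.073,.158))
from bench import bot
c=bot.read_camera('scene'); cv2.imwrite('pics/s1.png',c['color'][:,:,::-1])"
```

```text
t 2.1 at [0.6909 0.1328 0.2993] delta [ 0.0018 -0.0019  0.1413] [-0.     0.002  0.001] F [-0.5  0.1  0. ]
```

View pics/s1.png

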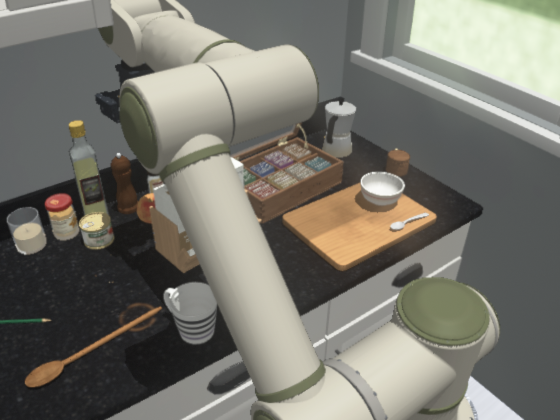

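The arm hides the hook area, but the board is now fully visible, with corners at about (285,222), (348,262), (435,215) and (375,180). Next I'll descend behind the carton.

Converted, 0.141 m / 0.8 = 0.1763, 0.13 m / 0.8 = 0.1625.

Call:
{"name": "shift_gripper", "arguments": {"offsets": {"rows": [[0.0013,-0.0013,0.0375,0,0,0,0],[0.0025,-0.0025,0.075,0,0,0,0],[0.0025,-0.0025,0.1125,0,0,0,0],[0.0025,-0.0025,0.1438,0,0,0,0],[0.0025,-0.0025,0.1625,0,0,0,0],[0.0025,-0.0025,0.1763,0,0,0,0],[0.0025,-0.0025,0.1763,0,0,0,0]]}}}

```text
time: 2.85
eef_pos: [0.692, 0.134, 0.1595]
ee_rot: [[0.991, 0.131, -0.001], [0.131, -0.991, -0.0], [-0.001, -0.0, -1.0]]
wrist_force: [0.6, 0.4, 0.1]
finger_gap: 0.0004
finger_force: 0.0
```

Run:
```python
from h import *
go(rk(.1025,.073,.158)); go(rk(.018,.073,.170))
from bench import bot
c=bot.read_camera('scene'); im=c['color']; hs=cv2.cvtColor(im,cv2.COLOR_RGB2HSV)
m=((hs[:,:,0]>8)&(hs[:,:,0]<22)&(hs[:,:,1]>90)&(hs[:,:,2]>110)).astype(np.uint8); m[:,:275]=0;m[:172]=0
k=max(cv2.findContours(m,0,2)[0],key=cv2.contourArea);a=cv2.approxPolyDP(k,4,True).reshape(-1,2)
print(a.tolist(),onz(c,a,.022).round(3).tolist())
```

```text
t 2.85 at [0.692  0.134  0.1595] delta [-0.0143 -0.0009  0.0015] [-0.     0.001 -0.001] F [0.6 0.4 0.1]
t 2.85 at [0.692  0.134  0.1595] delta [-0.0988 -0.0008 -0.0104] [-0.     0.001 -0.001] F [0.6 0.4 0.1]
[[436, 215], [403, 194], [392, 205], [363, 209], [354, 198], [358, 183], [283, 218], [343, 269]] [[0.363, -0.482, 0.022], [0.482, -0.483, 0.022], [0.462, -0.419, 0.022], [0.494, -0.342, 0.022], [0.546, -0.357, 0.022], [0.595, -0.418, 0.022], [0.582, -0.146, 0.022], [0.348, -0.143, 0.022]]
```

Converted, -0.05 m / 0.8 = -0.0625, -0.044 m / 0.8 = -0.055.

Call:
{"name": "shift_gripper", "arguments": {"offsets": {"rows": [[-0.0075,-0.0013,0,0,0,0,0],[-0.015,-0.0013,0,0,0,0,0],[-0.0213,-0.0013,0,0,0,0,0],[-0.0288,-0.0013,0,0,0,0,0],[-0.0375,-0.0013,-0.0013,0,0,0,0],[-0.0463,-0.0013,-0.0025,0,0,0,0],[-0.055,-0.0013,-0.0038,0,0,0,0],[-0.0625,-0.0013,-0.005,0,0,0,0]]}}}

```text
time: 3.7
eef_pos: [0.6422, 0.1291, 0.1639]
ee_rot: [[0.991, 0.132, -0.0], [0.132, -0.991, -0.0], [-0.0, -0.0, -1.0]]
wrist_force: [1.0, 1.4, 1.6]
finger_gap: 0.0004
finger_force: 0.9
```

Run:
```python
from h import *
go(rk(.018,.073,.170))
```

```text
t 3.7 at [0.6422 0.1291 0.1639] delta [-0.0488  0.0009 -0.0061] [-0.  0.  0.] F [1.  1.4 1.6]
```

Converted, -0.05 m / 0.8 = -0.0625, -0.047 m / 0.8 = -0.0588.

Call:
{"name": "shift_gripper", "arguments": {"offsets": {"rows": [[-0.0075,0,-0.0013,0,0,0,0],[-0.015,0,-0.0025,0,0,0,0],[-0.0225,0.0013,-0.0038,0,0,0,0],[-0.03,0.0013,-0.0038,0,0,0,0],[-0.0363,0.0013,-0.005,0,0,0,0],[-0.0425,0.0013,-0.0063,0,0,0,0],[-0.0488,0.0013,-0.0063,0,0,0,0],[-0.0538,0.0013,-0.0075,0,0,0,0],[-0.0588,0.0013,-0.0075,0,0,0,0],[-0.0625,0.0013,-0.0075,0,0,0,0],[-0.0625,0.0013,-0.0075,0,0,0,0],[-0.0625,0.0013,-0.0075,0,0,0,0]]}}}

```text
time: 4.9
eef_pos: [0.5935, 0.1216, 0.1697]
ee_rot: [[0.991, 0.132, 0.0], [0.132, -0.991, -0.0], [0.0, 0.0, -1.0]]
wrist_force: [-0.4, -0.5, -0.5]
finger_gap: 0.0004
finger_force: 0.0
```

Run:
```python
from bench import bot
import cv2
for n in ["scene","top"]:
    c=bot.read_camera(n); cv2.imwrite(f"pics/{n}2.png",c["color"][:,:,::-1])
import numpy as np
a=cv2.imread("pics/scene2.png")[120:300,100:300];b=cv2.imread("pics/top2.png")[100:280,130:330]
cv2.imwrite("pics/both2.png",cv2.resize(np.hstack([a,b]),(800,360)))
```

```text
(no output)
```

View pics/both2.png

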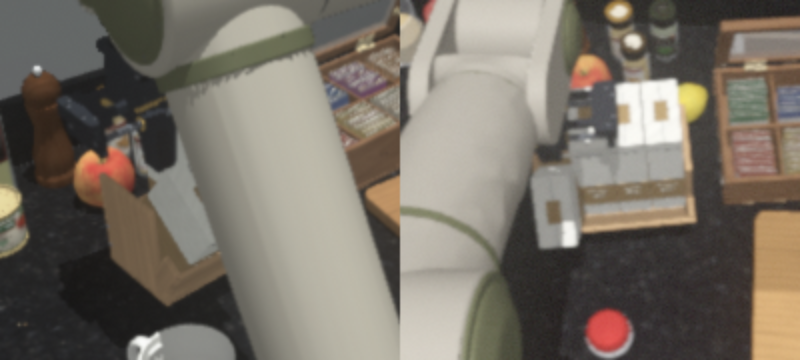

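The carton now leans out on the front board: in the right half of the picture its top faces forward at about (555,210). The contact force is zero. I'll lift the hook straight up and move to a tilted pre-grasp above the carton.

Converted, -0.16 m / 0.8 = -0.2, -0.15 m / 0.8 = -0.1875.

Call:
{"name": "shift_gripper", "arguments": {"offsets": {"rows": [[0.01,0,-0.0063,0,0,0,0],[0.0125,0,-0.05,0,0,0,0],[0.0125,0,-0.1,0,0,0,0],[0,0,-0.15,0,0,0,0],[-0.025,0,-0.1875,0,0,0,0.04],[-0.05,0,-0.2,0,0,0,0.075]]}}}

```text
time: 5.6
eef_pos: [0.5539, 0.1162, 0.3329]
ee_rot: [[0.991, 0.132, 0.005], [0.132, -0.991, 0.0], [0.005, 0.001, -1.0]]
wrist_force: [0.5, 0.2, 1.2]
finger_gap: 0.0143
finger_force: 0.0
```

Run:
```python
from h import *
th=np.radians(38)
def car(u,h,th,x0=.005): return rk(x0+u*np.cos(th)-h*np.sin(th),.071,.014+u*np.sin(th)+h*np.cos(th))
go(car(.038,.108+.14,th),th)
```

```text
t 5.6 at [0.5539 0.1162 0.3329] delta [-0.0958  0.0017  0.0996] [0.001 0.658 0.   ] F [0.5 0.2 1.2]
```

Converted, -0.096 m / 0.8 = -0.12, -0.09 m / 0.8 = -0.1125, 0.658 rad / 3.1416 = 0.2094.

Call:
{"name": "shift_gripper", "arguments": {"offsets": {"rows": [[-0.0375,0,0,0,0.0414,0,0.075],[-0.075,0,0,0,0.0828,0,0.075],[-0.1125,0,0,0,0.1241,0,0.075],[-0.12,0.0013,0.0375,0,0.1655,0,0.075],[-0.12,0.0013,0.0625,0,0.2094,0,0.075],[-0.12,0.0025,0.0625,0,0.2094,0,0.075],[-0.12,0.0025,0.0625,0,0.2094,0,0.075]]}}}

```text
time: 6.3
eef_pos: [0.4595, 0.1014, 0.281]
ee_rot: [[0.785, 0.132, 0.605], [0.105, -0.991, 0.081], [0.61, -0.0, -0.792]]
wrist_force: [0.1, -0.5, 1.1]
finger_gap: 0.0702
finger_force: 0.0
```

Run:
```python
from h import *
from bench import bot
ims=[]
for n in ["scene","top","wrist"]:
    c=bot.read_camera(n); pickle.dump(c,open(n+"3.pkl","wb")); ims.append(c["color"][:,:,::-1])
w=ims[2]
cv2.imwrite("pics/all3.png",np.vstack([np.hstack([cv2.resize(ims[0][120:300,100:340],(400,300)),cv2.resize(ims[1][100:280,130:370],(400,300))]),cv2.resize(w,(400,300),interpolation=3).repeat(1,0) if 0 else np.hstack([cv2.resize(w,(400,300)),np.zeros((300,400,3),np.uint8)])]))
o=bot.get_obs();print(o["eef_pos"],o["joints"].round(2))
```

```text
[0.46071178 0.10153095 0.2819978 ] [-0.11 -0.16  2.03  0.25  0.64  1.17]
```

View pics/all3.png

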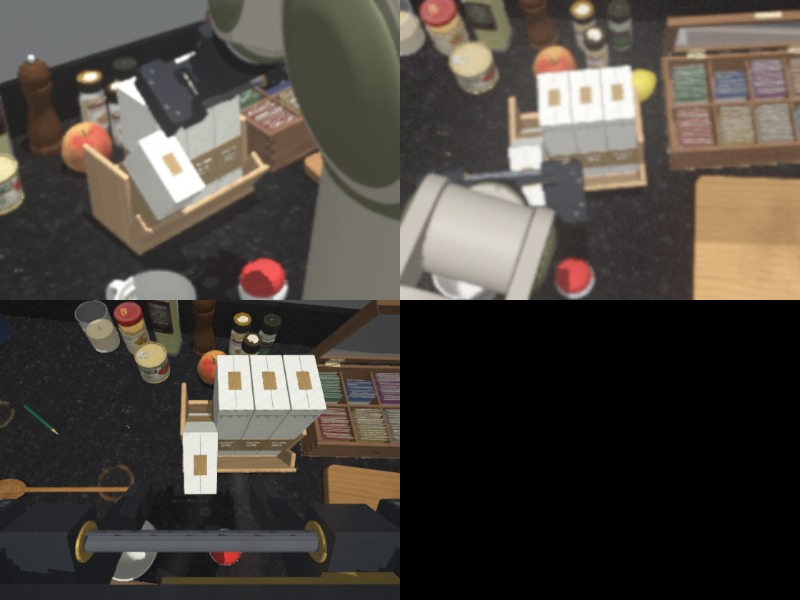

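The wrist view shows the carton's top face at panel (183–217, 432–493) with its brown label at (200,465). The scene view shows the label at (173,163). I'll triangulate the label and the top corners.

Run:
```python
from h import *
cams={n:load(n+"3") for n in("scene","wrist")}
seed={"scene":(100+173*.6,120+163*.6),"wrist":(200*1.4,165*1.4)}
lab={};quad={}
for n,c in cams.items():
    im=c["color"];hs=cv2.cvtColor(im,cv2.COLOR_RGB2HSV); sx,sy=map(int,seed[n])
    b=((hs[:,:,1]>60)).astype(np.uint8); 
    for k in cv2.findContours(b,1,2)[0]:
        if 10<cv2.contourArea(k)<500 and cv2.pointPolygonTest(k,(sx,sy),False)>=0:
            M=cv2.moments(k);lab[n]=(M['m10']/M['m00'],M['m01']/M['m00'])
    v=hs[:,:,2]; print(n,"vals",v[sy-12:sy+13:4,sx].tolist(),v[sy,sx-16:sx+17:4].tolist())
    for th in (190,205,220,235):
        w=((hs[:,:,1]<45)&(v>th)).astype(np.uint8); 
        w[sy-5:sy+6,sx-5:sx+6]=1
        w=cv2.morphologyEx(w,3,np.ones((3,3),np.uint8))
        for k in cv2.findContours(w,0,2)[0]:
            if cv2.pointPolygonTest(k,(sx,sy),False)>=0: print(th,cv2.contourArea(k),cv2.approxPolyDP(k,3,True).reshape(-1,2).tolist())
print(lab)
o1,d1=ray(cams["scene"],[lab["scene"]]);o2,d2=ray(cams["wrist"],[lab["wrist"]])
d1,d2=d1[0],d2[0];s=np.linalg.lstsq(np.c_[d1,-d2],o2-o1,rcond=None)[0]
P,Q=o1+s[0]*d1,o2+s[1]*d2; print("label",P,Q); m=(P+Q)/2-C; print("rack",m@RX,m@RY,m[2])
crop=[]
for n,c in cams.items():
    x,y=map(int,seed[n]);crop.append(cv2.resize(c["color"][y-40:y+40,x-40:x+40,::-1],(400,400),interpolation=2));print(n,x-40,y-40)
cv2.imwrite("pics/zoom3.png",np.hstack(crop))
```

```text
scene vals [255, 255, 218, 216, 215, 238, 254] [163, 252, 255, 222, 216, 249, 255, 144, 142]
190 1565.0 [[241, 180], [205, 202], [195, 197], [183, 204], [205, 241], [216, 235], [218, 240], [244, 226], [224, 232], [214, 218], [216, 213], [243, 200]]
205 827.5 [[194, 198], [183, 205], [206, 241], [222, 230], [206, 203]]
220 807.0 [[195, 198], [183, 204], [207, 240], [222, 230], [205, 202]]
235 775.5 [[184, 204], [205, 240], [222, 231], [204, 202], [193, 199]]
wrist vals [159, 158, 159, 160, 160, 162, 165] [230, 236, 165, 163, 160, 168, 168, 235, 230]
190 3906.5 [[257, 185], [259, 270], [302, 270], [304, 186]]
205 3887.5 [[256, 186], [259, 270], [302, 270], [304, 186]]
220 3778.0 [[257, 186], [259, 270], [301, 270], [303, 186]]
235 100.0 [[275, 225], [275, 235], [285, 235], [285, 225]]
{'scene': (203.0681818181818, 218.03030303030303), 'wrist': (280.0618307426597, 230.41485319516406)}
label [0.51431959 0.11062321 0.17237805] [0.5140032  0.11015692 0.17226968]
rack -0.06262517261107654 0.07226757586441857 0.17232386525454724
scene 163 177
wrist 240 190
```

View pics/zoom3.png

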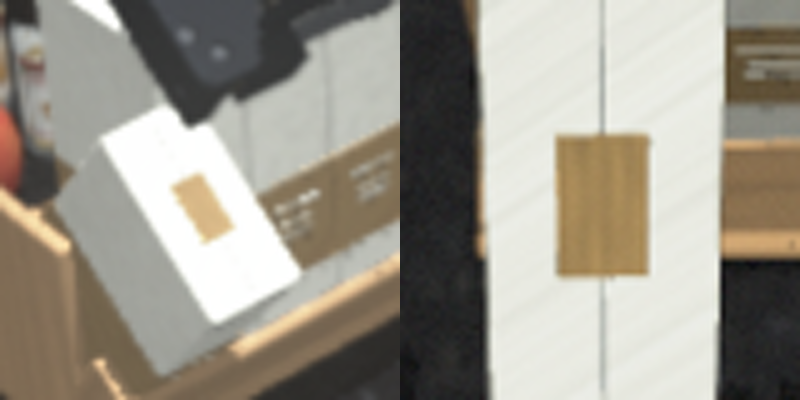

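Triangulated top centre in the rack frame is (-62.6, 72.3, 172.3) mm, which gives a lean of about 37.5° with the foot at x≈+2 mm. I'll compute the grasp from that.

Add to h.py:
```python
TH=np.radians(37.5); UH=RX*np.cos(TH)+Z*np.sin(TH); HH=-RX*np.sin(TH)+Z*np.cos(TH)
TOP=rk(-.0626,.0722,.1723); GR=TOP-.010*UH-.055*HH
```

```bash
python3 -c "
from h import *
go(GR+.09*HH,TH); go(GR,TH)"
```

```text
t 6.45 at [0.4607 0.1015 0.282 ] delta [-0.0342 -0.0017  0.0848] [ 0.    -0.005  0.001] F [ 1.   0.4 -0.1]
t 6.45 at [0.4607 0.1015 0.282 ] delta [-0.0347 -0.0017  0.1748] [ 0.    -0.005  0.001] F [ 1.   0.4 -0.1]
```

Converted, 0.085 m / 0.8 = 0.1063, 0.075 m / 0.8 = 0.0938, -0.005 rad / 3.1416 = -0.0016.

Call:
{"name": "shift_gripper", "arguments": {"offsets": {"rows": [[-0.0188,-0.0013,0.0375,0,-0.0016,0,0.075],[-0.0375,-0.0025,0.0688,0,-0.0016,0,0.075],[-0.0425,-0.0025,0.0938,0,-0.0016,0,0.075],[-0.0425,-0.0025,0.1063,0,-0.0016,0,0.075],[-0.0425,-0.0025,0.1063,0,-0.0016,0,0.075],[-0.0425,-0.0025,0.1063,0,-0.0016,0,0.075]]}}}

```text
time: 7.05
eef_pos: [0.4844, 0.107, 0.1928]
ee_rot: [[0.786, 0.133, 0.603], [0.106, -0.991, 0.081], [0.609, 0.0, -0.794]]
wrist_force: [-0.5, -0.3, 0.9]
finger_gap: 0.0751
finger_force: 0.0
```

```bash
python3 -c "
from h import *
go(GR,TH)"
```

```text
t 7.05 at [0.4844 0.107  0.1928] delta [0.0013 0.0007 0.0896] [-0.     0.     0.001] F [-0.5 -0.3  0.9]
```

Converted, 0.09 m / 0.8 = 0.1125, 0.083 m / 0.8 = 0.1038.

Call:
{"name": "shift_gripper", "arguments": {"offsets": {"rows": [[0.0013,0.0013,0.0313,0,0,0,0.075],[0.0013,0.0013,0.0625,0,0,0,0.075],[0.0013,0.0013,0.0875,0,0,0,0.075],[0.0013,0.0013,0.1038,0,0,0,0.075],[0.0013,0.0013,0.1125,0,0,0,0.075],[0.0013,0.0013,0.1125,0,0,0,0.075],[0.0013,0.0013,0.1125,0,0,0,0.075]]}}}

```text
time: 7.75
eef_pos: [0.539, 0.1133, 0.1219]
ee_rot: [[0.786, 0.133, 0.603], [0.105, -0.991, 0.081], [0.609, 0.0, -0.793]]
wrist_force: [0.3, -0.1, -0.8]
finger_gap: 0.075
finger_force: 0.0
```

```bash
python3 -c "
from h import *
go(GR,TH)"
```

```text
t 7.75 at [0.539  0.1133 0.1219] delta [ 0.0008 -0.0003 -0.0002] [-0. -0.  0.] F [ 0.3 -0.1 -0.8]
```

Now I'll close gently.

Call:
{"name": "shift_gripper", "arguments": {"offsets": {"rows": [[0,0,0,0,0,0,0.055],[0,0,0,0,0,0,0.05],[0,0,0,0,0,0,0.047],[0,0,0,0,0,0,0.044],[0,0,0,0,0,0,0.035],[0,0,0,0,0,0,0.03],[0,0,0,0,0,0,0.03],[0,0,0,0,0,0,0.03]]}}}

```text
time: 8.55
eef_pos: [0.5387, 0.1133, 0.121]
ee_rot: [[0.787, 0.132, 0.602], [0.105, -0.991, 0.081], [0.608, 0.0, -0.794]]
wrist_force: [-0.9, 0.3, 3.4]
finger_gap: 0.0455
finger_force: 30.0
```

Converted, -0.14 m / 0.8 = -0.175, -0.125 m / 0.8 = -0.1563.

Call:
{"name": "shift_gripper", "arguments": {"offsets": {"rows": [[0,0,-0.0063,0,0,0,0.03],[0.0013,0,-0.015,0,0,0,0.03],[0.0013,0,-0.0275,0,0,0,0.03],[0.0013,0,-0.0425,0,0,0,0.03],[0.0013,0,-0.0575,0,0,0,0.03],[0.0013,0,-0.0725,0,0,0,0.03],[0.0013,0,-0.0875,0,0,0,0.03],[0.0013,0,-0.1038,0,0,0,0.03],[0.0013,0,-0.12,0,0,0,0.03],[0.0013,0,-0.1375,0,0,0,0.03],[0.0013,0,-0.1563,0,0,0,0.03],[0.0013,0,-0.175,0,0,0,0.03]]}}}

```text
time: 9.75
eef_pos: [0.4536, 0.1021, 0.2317]
ee_rot: [[0.79, 0.133, 0.599], [0.105, -0.991, 0.081], [0.604, -0.001, -0.797]]
wrist_force: [0.8, 0.5, -5.2]
finger_gap: 0.046
finger_force: 30.0
```

Run:
```python
from h import *
from bench import bot
ims=[]
for n in ["scene","top","wrist"]:
    c=bot.read_camera(n); ims.append(cv2.resize(c["color"][:,:,::-1],(400,300)))
cv2.imwrite("pics/all4.png",np.vstack([np.hstack(ims[:2]),np.hstack([ims[2],ims[2]*0])]))
go([0.40,0.09,.27],0); go([0.47,-.228,.022+.11+.06],0,0.0)
```

```text
t 9.9 at [0.4545 0.1021 0.2322] delta [-0.0213  0.0047 -0.0638] [ 0.    -0.652  0.   ] F [ 0.5 -0.7 -4.3]
t 9.9 at [0.4545 0.1021 0.2322] delta [-0.047   0.3292  0.0148] [-0.043 -0.651  0.128] F [ 0.5 -0.7 -4.3]
```

View pics/all4.png

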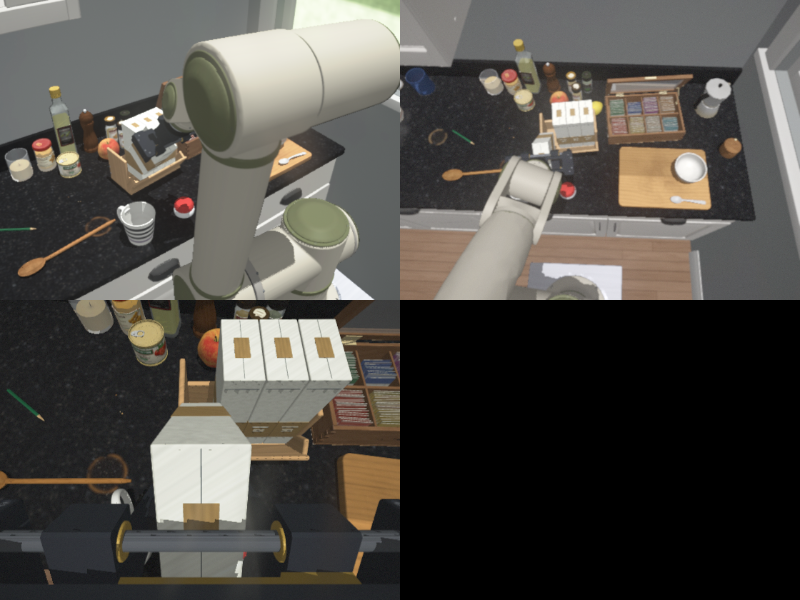

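The carton is out of the rack and held, and the three tall ones still stand. The wrist panel shows its top-back edge at (152–250, 444) and its label at (201,513). I'll compare these with the no-slip prediction.

Add to h.py:
```python
def slip(back,label,c,o):
    """compare measured native wrist pixels of back-top edge middle and label with prediction at pitch slips"""
    R=np.array(o["ee_rot"]);p=np.array(o["eef_pos"])
    for f in (-30,-20,-10,-5,0,5,10,20,30):
        A=Ro.from_euler('y',f,degrees=True).as_matrix(); g=np.array([0,0,-.019])
        P=[p+R@(g+A@(np.array(q)-g)) for q in [(.055,0,-.055),(.010,0,-.055),(.055,0,.110)]]
        print(f,proj(c,P).round(0).tolist())
    print("meas",back,label)
```

Run:
```python
from h import *
from bench import bot
c=bot.read_camera("wrist");slip((201*1.4,144*1.4),(201*1.4,213*1.4),c,bot.get_obs())
```

```text
-30 [[282.0, 156.0], [282.0, 267.0], [282.0, 223.0]]
-20 [[282.0, 164.0], [282.0, 284.0], [282.0, 198.0]]
-10 [[282.0, 180.0], [282.0, 302.0], [282.0, 173.0]]
-5 [[282.0, 190.0], [282.0, 311.0], [282.0, 160.0]]
0 [[283.0, 203.0], [282.0, 320.0], [282.0, 147.0]]
5 [[283.0, 218.0], [282.0, 329.0], [282.0, 134.0]]
10 [[283.0, 234.0], [282.0, 337.0], [282.0, 121.0]]
20 [[283.0, 273.0], [282.0, 351.0], [282.0, 94.0]]
30 [[283.0, 315.0], [282.0, 362.0], [282.0, 64.0]]
meas (281.4, 201.6) (281.4, 298.2)
```

No slip is visible: the back edge matches 0°. I'll turn the carton upright while backing away from the rack.

Careful with the scale: shifts go in shares of 0.8 m and turns go in shares of 180 degrees. That gives: -0.064 m / 0.8 = -0.08, -0.063 m / 0.8 = -0.0788, -0.652 rad / 3.1416 = -0.2075.

Call:
{"name": "shift_gripper", "arguments": {"offsets": {"rows": [[-0.005,0,-0.015,0,-0.0127,0,0.03],[-0.0113,0.0013,-0.0375,0,-0.035,0,0.03],[-0.0188,0.0025,-0.0563,0,-0.0605,0,0.03],[-0.025,0.0038,-0.0725,0,-0.0859,0,0.03],[-0.0263,0.005,-0.0788,0,-0.1114,0,0.03],[-0.0263,0.0063,-0.08,0,-0.1369,0,0.03],[-0.0263,0.0063,-0.08,0,-0.1623,0,0.03],[-0.0263,0.0063,-0.08,0,-0.1846,0,0.03],[-0.0263,0.0063,-0.08,0,-0.2005,0,0.03],[-0.0263,0.0063,-0.08,0,-0.2075,0,0.03],[-0.0263,0.0063,-0.08,0,-0.2075,0,0.03]]}}}

```text
time: 11.05
eef_pos: [0.4011, 0.0899, 0.2698]
ee_rot: [[0.991, 0.133, -0.0], [0.133, -0.991, 0.0], [-0.0, -0.0, -1.0]]
wrist_force: [-0.2, 0.0, -4.1]
finger_gap: 0.0457
finger_force: 30.0
```

Run:
```python
from h import *
go([0.47,-.228,.25],0,0.02)
```

```text
t 11.05 at [0.4011 0.0899 0.2698] delta [0.0262 0.3242 0.0196] [-0.     0.     0.113] F [-0.2  0.  -4.1]
```

Converted, 0.324 m / 0.8 = 0.405, 0.32 m / 0.8 = 0.4, 0.113 rad / 3.1416 = 0.036.

Call:
{"name": "shift_gripper", "arguments": {"offsets": {"rows": [[0.0013,0.015,0,0,0,0,0.03],[0.005,0.05,0,0,0,0.0064,0.03],[0.0088,0.0938,0,0,0,0.0095,0.03],[0.0125,0.1375,0,0,0,0.0143,0.03],[0.0163,0.1813,0,0,0,0.0191,0.03],[0.02,0.225,0.0038,0,0,0.0239,0.03],[0.0238,0.2688,0.0075,0,0,0.0286,0.03],[0.0275,0.3125,0.0125,0,0,0.0318,0.03],[0.03,0.35,0.0188,0,0,0.036,0.03],[0.0325,0.3813,0.0225,0,0,0.036,0.03],[0.0325,0.4,0.025,0,0,0.036,0.03],[0.0325,0.405,0.025,0,0,0.036,0.03]]}}}

```text
time: 12.25
eef_pos: [0.469, -0.2292, 0.2502]
ee_rot: [[1.0, 0.018, 0.001], [0.018, -1.0, 0.0], [0.001, -0.0, -1.0]]
wrist_force: [-1.1, 0.5, -5.0]
finger_gap: 0.0457
finger_force: 30.0
```

Call:
{"name": "shift_gripper", "arguments": {"offsets": {"rows": [[0,0,0,0,0,0,0.03],[0,0,0,0,0,0,0.03],[0,0,0,0,0,0,0.03]]}}}

```text
time: 12.55
eef_pos: [0.4695, -0.2271, 0.2511]
ee_rot: [[1.0, 0.021, 0.001], [0.021, -1.0, -0.0], [0.001, 0.0, -1.0]]
wrist_force: [-1.1, 0.8, -5.8]
finger_gap: 0.0457
finger_force: 30.0
```

Run:
```python
from h import *
from bench import bot
ims={}
for n in ["scene","top","wrist"]:
    c=bot.read_camera(n); ims[n]=c["color"][:,:,::-1]; pickle.dump(c,open(n+"5.pkl","wb"))
o=bot.get_obs()
slip((0,0),(0,0),load("wrist5"),o)
cv2.imwrite("pics/all5.png",np.hstack([cv2.resize(ims["scene"],(400,300)),cv2.resize(ims["wrist"],(400,300))]))
go([0.47,-.228,.022+.11],0,0.02)
```

```text
-30 [[283.0, 156.0], [283.0, 267.0], [282.0, 223.0]]
-20 [[283.0, 164.0], [283.0, 285.0], [282.0, 198.0]]
-10 [[283.0, 180.0], [283.0, 303.0], [282.0, 173.0]]
-5 [[283.0, 191.0], [283.0, 312.0], [282.0, 160.0]]
0 [[283.0, 203.0], [283.0, 321.0], [282.0, 147.0]]
5 [[283.0, 218.0], [283.0, 330.0], [282.0, 134.0]]
10 [[283.0, 235.0], [283.0, 338.0], [282.0, 121.0]]
20 [[283.0, 273.0], [283.0, 352.0], [282.0, 93.0]]
30 [[283.0, 316.0], [283.0, 363.0], [282.0, 64.0]]
meas (0, 0) (0, 0)
t 12.7 at [ 0.4695 -0.2274  0.2509] delta [0.0004 0.0006 0.1189] [ 0.    -0.001  0.001] F [-1.1  0.7 -4.2]
```

View pics/all5.png

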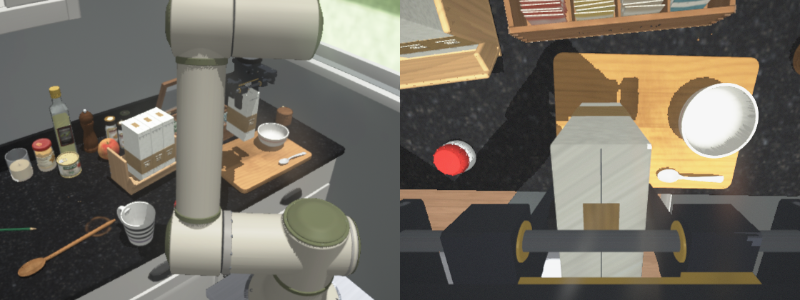

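This was the tenth and last picture. The carton hangs upright over the board: in the wrist panel its back edge is at y≈144 and its bottom edge at ≈104, which matches zero slip. The bowl (718,120) and spoon (690,178) are clear. I'll lower it.

Converted, 0.113 m / 0.8 = 0.1413, 0.111 m / 0.8 = 0.1388.

Call:
{"name": "shift_gripper", "arguments": {"offsets": {"rows": [[0,0.0013,0.0188,0,0,0,0.03],[0,0.0013,0.05,0,0,0,0.03],[0,0.0013,0.0813,0,0,0,0.03],[0,0.0013,0.1063,0,0,0,0.03],[0,0.0013,0.125,0,0,0,0.03],[0,0.0013,0.1338,0,0,0,0.03],[0,0.0013,0.1388,0,0,0,0.03],[0,0.0013,0.1413,0,0,0,0.03],[0,0.0013,0.1413,0,0,0,0.03],[0,0.0013,0.1413,0,0,0,0.03]]}}}

```text
time: 13.7
eef_pos: [0.4698, -0.2291, 0.1383]
ee_rot: [[1.0, 0.02, 0.002], [0.02, -1.0, -0.001], [0.002, 0.001, -1.0]]
wrist_force: [0.0, 0.3, -4.3]
finger_gap: 0.046
finger_force: 30.0
```

Call:
{"name": "shift_gripper", "arguments": {"offsets": {"rows": [[0,0,0.0013,0,0,0,0.03],[0,0,0.0025,0,0,0,0.03],[0,0,0.0025,0,0,0,0.03]]}}}

```text
time: 14.0
eef_pos: [0.4695, -0.2289, 0.1357]
ee_rot: [[1.0, 0.02, 0.001], [0.02, -1.0, 0.0], [0.001, -0.0, -1.0]]
wrist_force: [0.5, 0.4, -5.0]
finger_gap: 0.0456
finger_force: 30.0
```

Converted, 0.002 m / 0.8 = 0.0025, 0.001 m / 0.8 = 0.0013.

Call:
{"name": "shift_gripper", "arguments": {"offsets": {"rows": [[0,0,0.0013,0,0,0,0.03],[0,0,0.0025,0,0,0,0.03],[0,0,0.0025,0,0,0,0.03]]}}}

```text
time: 14.3
eef_pos: [0.4695, -0.2289, 0.1335]
ee_rot: [[1.0, 0.02, 0.001], [0.02, -1.0, 0.0], [0.001, -0.0, -1.0]]
wrist_force: [-0.4, 0.1, -5.5]
finger_gap: 0.0458
finger_force: 30.0
```

Call:
{"name": "shift_gripper", "arguments": {"offsets": {"rows": [[0,0,0.0013,0,0,0,0.03],[0,0,0.0019,0,0,0,0.03],[0,0,0.0019,0,0,0,0.03]]}}}

```text
time: 14.6
eef_pos: [0.4698, -0.229, 0.1329]
ee_rot: [[1.0, 0.02, 0.002], [0.02, -1.0, -0.0], [0.002, 0.0, -1.0]]
wrist_force: [-0.1, 1.7, 4.5]
finger_gap: 0.0459
finger_force: 30.0
```

The force changed sign, so the carton is on the board. I'll ease off and release.

Converted, -0.0005 m / 0.8 = -0.0006.

Call:
{"name": "shift_gripper", "arguments": {"offsets": {"rows": [[0,0,-0.0006,0,0,0,0.03],[0,0,-0.0006,0,0,0,0.046],[0,0,-0.0006,0,0,0,0.05],[0,0,-0.0006,0,0,0,0.055],[0,0,-0.0006,0,0,0,0.065],[0,0,-0.0006,0,0,0,0.075],[0,0,-0.0006,0,0,0,0.075],[0,0,-0.0006,0,0,0,0.075]]}}}

```text
time: 15.4
eef_pos: [0.4696, -0.2289, 0.1327]
ee_rot: [[1.0, 0.02, 0.001], [0.02, -1.0, 0.0], [0.001, -0.0, -1.0]]
wrist_force: [0.4, -0.1, -0.5]
finger_gap: 0.0749
finger_force: 0.0
```

Converted, -0.2 m / 0.8 = -0.25, -0.17 m / 0.8 = -0.2125.

Call:
{"name": "shift_gripper", "arguments": {"offsets": {"rows": [[0,0,-0.0125,0,0,0,0.075],[0,0,-0.0375,0,0,0,0.075],[0,0,-0.0688,0,0,0,0.075],[0,0,-0.1,0,0,0,0.075],[0,0,-0.1375,0,0,0,0.075],[0,0,-0.175,0,0,0,0.075],[0,0,-0.2125,0,0,0,0.075],[0,0,-0.25,0,0,0,0.075],[-0.0375,0,-0.25,0,0,0,0.075],[-0.075,0,-0.25,0,0,0,0.075],[-0.075,0,-0.25,0,0,0,0.075],[-0.075,0,-0.25,0,0,0,0.075]]}}}

```text
time: 16.6
eef_pos: [0.4094, -0.2302, 0.3335]
ee_rot: [[1.0, 0.019, 0.002], [0.019, -1.0, -0.001], [0.002, 0.001, -1.0]]
wrist_force: [-0.1, -0.5, -0.2]
finger_gap: 0.0751
finger_force: 0.0
```

Run:
```python
from h import *
from bench import bot
c=bot.read_camera("wrist"); v=cv2.cvtColor(c["color"],cv2.COLOR_RGB2HSV)
w=((v[:,:,1]<40)&(v[:,:,2]>170)).astype(np.uint8)
for k in cv2.findContours(w,0,2)[0]:
    if cv2.contourArea(k)>300: print(cv2.contourArea(k),cv2.approxPolyDP(k,4,True).reshape(-1,2).tolist())
print("pred top corners if upright",proj(c,[[.4798+a,-.2287+b,.187] for a,b in((.045,.023),(.045,-.023),(-.045,-.023),(-.045,.023))]).round().tolist())
s=bot.read_camera("scene");hs=cv2.cvtColor(s["color"],cv2.COLOR_RGB2HSV)
r=(((hs[:,:,0]<6)|(hs[:,:,0]>174))&(hs[:,:,1]>150)).astype(np.uint8);r[:260]=0
k=[cv2.boundingRect(k) for k in cv2.findContours(r,0,2)[0] if cv2.contourArea(k)>60];print("timer boxes",k)
# label centroid (brown spot on top)
b=((v[:,:,0]>8)&(v[:,:,0]<25)&(v[:,:,1]>70)).astype(np.uint8)
for k in cv2.findContours(b,0,2)[0]:
    if 60<cv2.contourArea(k)<1500:
        x,y,ww,hh=cv2.boundingRect(k);print("brown",x,y,ww,hh)
print("label pred",proj(c,[[.4798,-.2287,.187]]).round())
```

```text
1728.0 [[189, 354], [206, 367], [193, 397], [225, 397], [228, 388], [243, 387], [242, 353], [218, 353], [219, 366], [214, 353]]
713.0 [[198, 319], [241, 321], [241, 303], [209, 302]]
615.5 [[349, 186], [359, 196], [381, 191], [427, 197], [430, 192], [381, 189], [367, 180]]
3802.0 [[257, 71], [259, 169], [280, 169], [280, 141], [270, 136], [271, 105], [291, 108], [291, 139], [282, 141], [282, 169], [303, 169], [305, 71]]
6547.5 [[442, 67], [406, 68], [381, 92], [375, 125], [392, 151], [407, 157], [430, 155], [459, 130], [464, 95], [456, 78]]
pred top corners if upright [[257.0, 74.0], [308.0, 75.0], [304.0, 174.0], [257.0, 173.0]]
timer boxes []
brown 427 308 32 60
brown 105 308 32 60
label pred [[282. 127.]]
```

```bash
python3 -c "
from bench import bot
print(bot.hand_in())"
```

```text
the job is handed in; nothing more can be done
None
```

I tipped the short carton out of the rack, gripped it, stood it upright on the free half of the board and handed the job in at about 17 s; the final wrist view shows it standing, and no contact with the bowl, spoon, mug, timer or tall cartons was seen, though the timer was out of view in the last check.

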